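# Brake lever check on the practice handlebar

### The arm

A 7-joint arm with a two-finger parallel gripper is mounted at the origin on the work surface. World frame = base frame: x ahead of the robot, y to its left, z up, the work surface at z = 0. Lengths are in m, angles in rad, forces in N, time in s.
With the tool pointing down it reaches from about 0.425 to 0.825 m from the base axis. Payload 3.6 kg.
Tool frame: the origin (TCP) lies on the centre line of the jaws, within the pads' length; the fingertips stand 17 mm ahead of it and the grasp point (between the pads) lies 2 mm behind it; z points along the fingers, y is the line along which they close (so a half turn about z gives the same grasp; the last joint's range is limited). The gripper opens to 93 mm and grips with 3 to 60 N. Pads are 15 mm wide; open, the fingers measure 128 mm over their backs; the gripper's body (75 mm by 188 mm) begins 65 mm behind the grasp point.
Start: joints at [1.234, 0.615, -0.013, 1.423, 0.008, 1.103, -0.04], TCP at [0.199, -0.619, 0.205] pointing down, gripper open.
Joint ranges: [-3.12, 3.12], [-0.3, 2.06], [-1.34, 1.32], [0.26, 2.42], [-1.36, 4.5], [0.01, 1.98], [-2.84, 2.84]. Speed limits (rad/s): [2.79, 2.79, 3.14, 3.14, 3.14, 3.14, 3.14].

### API

Orientations are given as a unit quaternion [w, x, y, z].
In Python, from plant import r gives the robot as it stands.
- The arm moves only by the tool jog_arm, never from a script. Its argument "commands" is a list of rows, each an object with "translation": the shift along the tool's x, y, z in m, a list of three; "yaw": the turn about the tool's z in degrees; "gripper": the finger opening in m, from 0 to 0.093. In form: [{"translation": [dx, dy, dz], "yaw": yaw, "gripper": gripper}, ...]. A call has 1 to 12 rows; each row shifts and turns the commanded pose from where the row before left it, along the tool's axes as they then stand; what a row does not reach is not made up. A row lasts 1/12 s, in which the tool goes at most 41.7 mm and 7.16 degrees, less where a joint would pass 70% of its speed; a pose out of reach is approached as far as the arm can. A call with a gripper value outside its range is refused whole. The fingers move at their own pace and stop on an object; "grip_force" is the grip in N (left out, the last holds). Time passes only in rows, so rows that do not move let the fingers close. It gives the time, the measured TCP pose, the force, the opening and the grip force at its end, in the units of the state.
- r.get_state(): the state, without advancing time (a new reading comes with each control period).
- r.get_image(name): name is "side" or "top"; returns a dict with "color" (400x640x3 uint8, blue, green, red), "fx", "fy", "cx", "cy" (pixels), "world_to_cam" (4x4, takes a point from world to camera coordinates). Camera axes: x right, y down, z forward; pixel columns grow to the right and rows downward; lengths in m; the calibration is good to about 2 mm. A picture is of the moment at which its call begins. There is no depth.
- r.sign_off(): hands the job in; it is judged then, once.
The state is a dict: "time": time; "joints": joint angles; "qd": joint speeds; "effort": joint torques, N m; "ee_pos": TCP position; "tool_rot": TCP orientation; "contact_force": force on the tool from outside, world axes, zero at the start; "wrist_torque": the same for the moment, N m; "finger_gap": opening from 0.0 (shut) to 1.0 (fully open); "grasp_force": force on a finger pad.
Only numpy, scipy, OpenCV 4.12 (cv2) and the standard library are available. Lean on these libraries where they do the work, as an engineer would, in place of code of your own. Each camera call takes 0.05 s, during which the arm holds its last target. There are 200 camera calls.

### The job

Without grasping or pinching anything, press the brake lever in towards the handlebar with the outside of your fingers until it comes up firmly against its own stop, and keep leaning on it there for a good second to check that it stops short of the bar. Then let the lever spring fully back out and move clear. Keep your fingers out of the gap between lever and bar and off the rubber grip, do not force the lever, and leave the tumbler, mouse and book where they are.

Things in the scene. Friction and masses are not known exactly. Their poses are not given: they have to be found in the camera images.
- stand: Fixed stand: plywood board 150 x 220 x 14 mm; a post at its y +75 mm carries an aluminium handlebar stub, 22 mm in diameter, along y from -130 to +115 mm, axis 120 mm above the table at x 0. A black clamp holds the brake lever on the bar's +x side, level with the bar. Nothing is higher than 141 mm. Origin: centre of the board's underside.
- grip: Black rubber grip on the handlebar, 32 mm in diameter, 120 mm long, along the y axis. Origin: its middle, on the bar axis, 120 mm above the table. Axes as the stand. Not to be touched.
- brake (a joint): Lever angle about its vertical pivot: 0 rad = sprung fully out (its start), 0.32 = hard against its stop, about 20 mm short of the grip. Pressing turns it clockwise seen from above. Spring: at lever_pad about 1.3 N starts it, 4.7 N reaches the stop; then it is rigid. A proper check leans on it with 8 to 20 N; over 40 N forces it. Let go, it springs back within a second.
- lever_pad (a point): Where to press: on the blade's outer face (away from the grip), 85 mm along the blade from the pivot and 6 mm off the blade's centre line through the pivot, 120 mm above the table. Moves with the lever. Axes: x straight out of the outer face (press along -x), y along the blade back to the pivot, z up.
- lever_pivot (a point): Pivot axis of the lever, 120 mm above the table; axes as lever_pad. It lies at x +36, y +20 mm of the stand.
- blade: Straight dark steel lever blade, 12 mm thick, 14 mm tall (113 to 127 mm above the table), ending in a 17 mm ball 112 mm from the pivot. Origin: on the pivot; axes as lever_pad, blade along -y. Below it is free space down to the board or the table.
- blade_inner: Inner face of the lever blade (the side towards the grip), a strip 3 x 82 x 14 mm. Origin: its middle, 66 mm from the pivot. Axes as lever_pad. Not to be touched.
- tumbler: Clear glass tumbler, 70 mm in diameter and 90 mm tall, standing loose on the table beside or in front of the stand. Origin: centre of its underside. Leave alone.
- mouse: Grey computer mouse, 95 x 56 x 26 mm, loose, beside or in front of the stand. Origin: centre of its underside; x along its length. Leave alone.
- book: Blue hardback book, 140 x 200 x 36 mm, lying loose beside the stand. Origin: centre of its underside. Leave alone.

How it is judged:
By the outcome, as a careful person would: the job done as asked, in the order asked, and still so for the second after the job is handed in, with the robot touching nothing.
It also fails if it takes over 48 s, if anything falls off the work surface, if the arm or the gripper's body presses on something with over 40 N, if the wrist force passes 120 N, or if a joint passes its speed limit or range.

## Working session

There is one attempt and no reset: what is moved stays moved. The work goes in short steps, Python scripts to look and compute and a tool call to move; the robot and the scene stay as the last step left them, time stands still between calls to the robot, and variables do not carry over. Pictures are saved under pics/ and viewed, at most 10 in all, crops included, and the job is handed in when it is done.

Besides the shell and the picture viewer there is one more tool, called after "Emit:" as name(argument=value, ...) on one line, values as JSON. jog_arm: Moves the arm, as the interface text tells. Its arguments: {"type":"object","properties":{"commands":{"type":"array","items":{"type":"object","properties":{"translation":{"type":"array","items":{"type":"number"}},"yaw":{"type":"number"},"gripper":{"type":"number"}}}},"grip_force":{"type":"number"}},"required":["commands"]}

```bash
mkdir -p pics; python3 - <<'E'
from plant import r
import cv2,numpy as np
s=r.get_state();print(s)
for n in("top","side"):
    d=r.get_image(n);cv2.imwrite(f"pics/{n}0.png",d["color"]);print(d["fx"],d["fy"],d["cx"],d["cy"]);print(np.array(d["world_to_cam"]).round(4).tolist())
E
```

```text
{'time': 0.0, 'joints': array([ 1.23349264,  0.61593061, -0.01259166,  1.42486398,  0.00810944,
        1.10336246, -0.04040338]), 'qd': array([-0.0008131 ,  0.00096481,  0.0005951 , -0.00041348, -0.00082905,
        0.00056844,  0.00138594]), 'effort': array([ 1.37805841e-04, -4.58923638e+01,  2.09096801e-01, -1.65740955e+01,
       -6.10788236e-02,  2.04370532e-02,  2.51578103e-04]), 'ee_pos': array([ 0.19853302, -0.61809521,  0.20368544]), 'tool_rot': array([-1.23704589e-03,  9.87945000e-01,  1.54800185e-01, -2.22959252e-04]), 'contact_force': array([ 0.07053198, -0.08952405,  0.33316523]), 'wrist_torque': array([-0.02464972,  0.04457588,  0.03038556]), 'grasp_force': 0.0, 'finger_gap': 1.0001470233836707}
436.9668502526165 436.9668502526165 321.794378339976 201.68200693626767
[[-0.0129, -0.9995, 0.0279, 0.0557], [-0.9963, 0.0105, -0.0848, 0.5881], [0.0845, -0.0289, -0.996, 1.1399], [0.0, 0.0, 0.0, 1.0]]
470.7755178303726 470.7755178303726 311.7430599015769 203.74126011253043
[[-0.8838, -0.4676, -0.0154, 0.5777], [-0.3312, 0.6487, -0.6852, 0.228], [0.3304, -0.6005, -0.7282, 0.9394], [0.0, 0.0, 0.0, 1.0]]
```

View pics/top0.png

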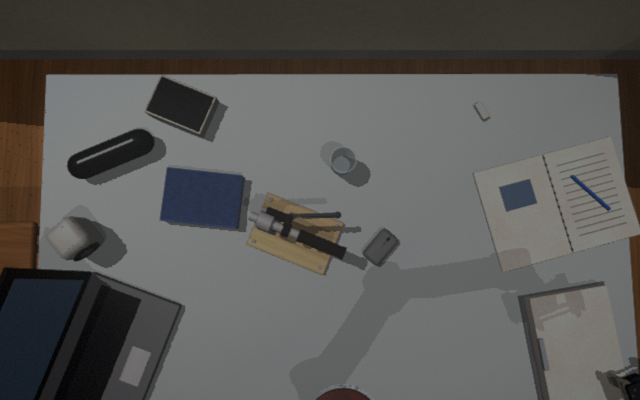

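View pics/side0.png

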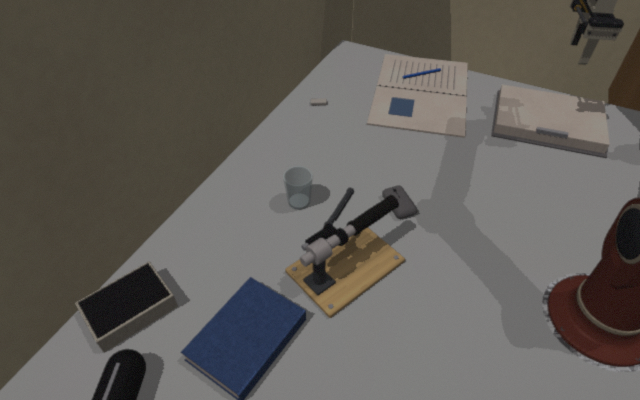

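The top view shows the stand near (295,233), the bar running from (252,217) to the grip end at (345,255), and the lever from about (270,212) to its ball at (338,215). The tumbler is at (343,160) and the mouse at (381,247). I'll zoom in for more precise positions.

```bash
cat > h.py <<'E'
import numpy as np,cv2
def unproj(d,uv,z):
    T=np.array(d["world_to_cam"]);R,t=T[:3,:3],T[:3,3]
    ray=R.T@np.array([(uv[0]-d["cx"])/d["fx"],(uv[1]-d["cy"])/d["fy"],1]);c=-R.T@t
    return c+ray*(z-c[2])/ray[2]
def proj(d,p):
    q=np.array(d["world_to_cam"])@np.append(p,1)
    return np.array([d["fx"]*q[0]/q[2]+d["cx"],d["fy"]*q[1]/q[2]+d["cy"]])
E
python3 - <<'E'
from plant import r
import cv2
from h import *
d=r.get_image("top")
c=d["color"][140:285,235:410]
cv2.imwrite("pics/crop1.png",cv2.resize(cv2.convertScaleAbs(c,alpha=1.5,beta=10),None,fx=4,fy=4,interpolation=cv2.INTER_CUBIC))
E
```

```text
(no output)
```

View pics/crop1.png

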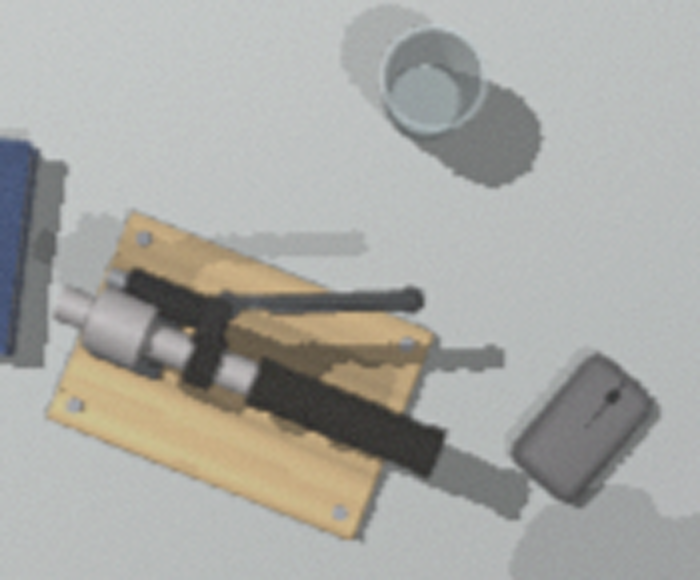

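In the zoomed crop, the ball is at (412,299), the pivot at about (225,303), the bar end at (60,302) and the grip end at (435,455). The board corners are (132,212), (436,335), (357,540) and (47,415), the tumbler rim is centred at (433,80) and the mouse at (585,428). I'll fit the stand pose to these.

```bash
cat > fit.py <<'E'
from plant import r
from h import *
from scipy.optimize import least_squares
d=r.get_image("top")
pts=[((132,212),(.075,.11,.014)),((436,335),(.075,-.11,.014)),((357,540),(-.075,-.11,.014)),((47,415),(-.075,.11,.014)),((60,302),(0,.115,.12)),((435,455),(0,-.13,.12)),]
W=lambda p,l:np.array([p[0]+np.cos(p[2])*l[0]-np.sin(p[2])*l[1],p[1]+np.sin(p[2])*l[0]+np.cos(p[2])*l[1],l[2]])
px=lambda c:np.array(c)/4+[235-.375,140-.375]
f=least_squares(lambda p:np.concatenate([proj(d,W(p,l))-px(c) for c,l in pts]),[.5,.1,-.3])
print(f.x,f.fun.round(1))
piv=W(f.x,(.036,.02,.12));ball=unproj(d,px((412,299)),.12)
print("piv",piv,"ball",ball,np.linalg.norm(piv-ball))
b=(ball-piv)[:2];b/=np.linalg.norm(b);n=np.array([-b[1],b[0]]); 
if n@[np.cos(f.x[2]),np.sin(f.x[2])]<0:n=-n
print("blade dir",b,"n",n,"rel angle",np.arctan2(b[1],b[0])-f.x[2]+np.pi/2)
print("pad",piv[:2]+.085*b+.006*n)
print("tumbler",unproj(d,px((433,80)),.09),"mouse",unproj(d,px((585,428)),.026))
s=r.get_state();R=cv2.Rodrigues(np.zeros(3))[0]
from scipy.spatial.transform import Rotation as Ro
q=s["tool_rot"];print(Ro.from_quat(q[[1,2,3,0]]).as_matrix().round(3))
E
python3 fit.py
```

```text
[ 0.50530372  0.12036    -0.39573445] [ 0.2 -0.5  0.3 -0.6 -0.8  0.7 -0.2  0.8  0.3  0.   0.2 -0.4]
piv [0.54623113 0.12493678 0.12      ] ball [0.5490469  0.01336369 0.12      ] 0.11160861602234527
blade dir [ 0.02522902 -0.9996817 ] n [0.9996817  0.02522902] rel angle 0.42096614259428167
pad [0.55437369 0.04011521]
tumbler [ 0.68960728 -0.00414899  0.09      ] mouse [ 0.46748945 -0.10601069  0.026     ]
[[ 0.952  0.306 -0.   ]
 [ 0.306 -0.952  0.001]
 [ 0.    -0.002 -1.   ]]
```

The fit is consistent: the pad is at about (0.554, 0.040) and the press direction is close to -x. I'll press with the flank of the closed fingers (tool -x), aligned with the blade's end pose at a tool x heading of -17°. First I'll close the gripper and turn.

Emit:
jog_arm(commands=[{"translation": [0,0,0],"yaw": 6.96,"gripper": 0},{"translation": [0,0,0],"yaw": 6.96,"gripper": 0},{"translation": [0,0,0],"yaw": 6.96,"gripper": 0},{"translation": [0,0,0],"yaw": 6.96,"gripper": 0},{"translation": [0,0,0],"yaw": 6.96,"gripper": 0},{"translation": [0,0,0],"yaw": 0,"gripper": 0},{"translation": [0,0,0],"yaw": 0,"gripper": 0}], grip_force=40)

```text
time: 0.78
ee_pos: [0.1989, -0.6186, 0.2046]
tool_rot: [-0.0, 0.989, -0.146, -0.0]
contact_force: [-0.1, 0.3, -0.2]
finger_gap: 0.546
grasp_force: 0.0
```

```bash
cat > to.py <<'E'
import sys,numpy as np
from plant import r
from scipy.spatial.transform import Rotation as Ro
s=r.get_state();R=Ro.from_quat(s["tool_rot"][[1,2,3,0]]).as_matrix()
t=np.array(list(map(float,sys.argv[1:4])))
print("t",s["time"],"pos",s["ee_pos"].round(4),"toolx",np.degrees(np.arctan2(R[1,0],R[0,0])).round(2),"F",s["contact_force"].round(2),"gap",round(s["finger_gap"],3))
print("tool shift",(R.T@(t-s["ee_pos"])).round(4),"q",s["joints"].round(2))
E
python3 to.py 0.6 0.04 0.205
```

```text
t 0.7833 pos [ 0.1989 -0.6186  0.2046] toolx -16.8 F [-0.12  0.26 -0.21] gap 0.546
tool shift [ 1.936e-01 -7.464e-01 -2.000e-04] q [ 1.14  0.62  0.15  1.43 -0.1   1.1  -0.56]
```

Emit:
jog_arm(commands=[{"translation": [0.008,-0.031,0],"yaw": 0,"gripper": 0},{"translation": [0.008,-0.031,0],"yaw": 0,"gripper": 0},{"translation": [0.008,-0.031,0],"yaw": 0,"gripper": 0},{"translation": [0.008,-0.031,0],"yaw": 0,"gripper": 0},{"translation": [0.008,-0.031,0],"yaw": 0,"gripper": 0},{"translation": [0.008,-0.031,0],"yaw": 0,"gripper": 0},{"translation": [0.008,-0.031,0],"yaw": 0,"gripper": 0},{"translation": [0.008,-0.031,0],"yaw": 0,"gripper": 0},{"translation": [0.008,-0.031,0],"yaw": 0,"gripper": 0},{"translation": [0.008,-0.031,0],"yaw": 0,"gripper": 0},{"translation": [0.008,-0.031,0],"yaw": 0,"gripper": 0},{"translation": [0.008,-0.031,0],"yaw": 0,"gripper": 0}])

```text
time: 1.78
ee_pos: [0.3999, -0.2898, 0.2051]
tool_rot: [0.0, 0.989, -0.146, 0.0]
contact_force: [1.1, 0.1, 0.3]
finger_gap: 0.006
grasp_force: 0.0
```

Emit:
jog_arm(commands=[{"translation": [0.008,-0.031,0],"yaw": 0,"gripper": 0},{"translation": [0.008,-0.031,0],"yaw": 0,"gripper": 0},{"translation": [0.008,-0.031,0],"yaw": 0,"gripper": 0},{"translation": [0.008,-0.031,0],"yaw": 0,"gripper": 0},{"translation": [0.008,-0.031,0],"yaw": 0,"gripper": 0},{"translation": [0.008,-0.031,0],"yaw": 0,"gripper": 0},{"translation": [0.008,-0.031,0],"yaw": 0,"gripper": 0},{"translation": [0.008,-0.031,0],"yaw": 0,"gripper": 0},{"translation": [0.008,-0.031,0],"yaw": 0,"gripper": 0},{"translation": [0.008,-0.031,0],"yaw": 0,"gripper": 0},{"translation": [0.008,-0.031,0],"yaw": 0,"gripper": 0},{"translation": [0,0,0],"yaw": 0,"gripper": 0}])

```text
time: 2.78
ee_pos: [0.5858, 0.0184, 0.2045]
tool_rot: [-0.003, 0.99, -0.141, 0.001]
contact_force: [0.3, 1.7, 0.9]
finger_gap: 0.004
grasp_force: 0.0
```

```bash
python3 to.py 0.6 0.045 0.118
```

```text
t 2.7833 pos [0.5858 0.0184 0.2045] toolx -16.18 F [0.31 1.71 0.93] gap 0.004
tool shift [ 0.0062 -0.0289  0.0867] q [-0.09  0.51  0.04  1.62 -0.03  1.01 -1.89]
```

Emit:
jog_arm(commands=[{"translation": [0.004,-0.027,0],"yaw": 0,"gripper": 0},{"translation": [0,0,0],"yaw": -5.4,"gripper": 0},{"translation": [0,0,0],"yaw": -5.4,"gripper": 0},{"translation": [0,0,0],"yaw": -5.4,"gripper": 0},{"translation": [0,0,0],"yaw": 0,"gripper": 0},{"translation": [0,0,0],"yaw": 0,"gripper": 0}])

```text
time: 3.28
ee_pos: [0.5947, 0.0336, 0.2049]
tool_rot: [-0.0, 1.0, -0.007, -0.0]
contact_force: [0.4, 0.1, -0.2]
finger_gap: 0.0
grasp_force: 0.0
```

```bash
python3 to.py 0.59 0.043 0.118
```

```text
t 3.2833 pos [0.5947 0.0336 0.2049] toolx -0.86 F [ 0.37  0.12 -0.21] gap 0.0
tool shift [-0.0049 -0.0093  0.0869] q [-0.08  0.53 -0.02  1.59  0.01  1.02 -1.69]
```

Emit:
jog_arm(commands=[{"translation": [0,-0.009,0.02],"yaw": 0,"gripper": 0},{"translation": [0,0,0.022],"yaw": 0,"gripper": 0},{"translation": [0,0,0.022],"yaw": 0,"gripper": 0},{"translation": [0,0,0.022],"yaw": 0,"gripper": 0},{"translation": [0,0,0],"yaw": 0,"gripper": 0},{"translation": [0,0,0],"yaw": 0,"gripper": 0},{"translation": [0,0,0],"yaw": 0,"gripper": 0}])

```text
time: 3.87
ee_pos: [0.5959, 0.0429, 0.1201]
tool_rot: [-0.0, 1.0, -0.007, 0.001]
contact_force: [0.1, 0.3, 0.1]
finger_gap: 0.004
grasp_force: 0.0
```

```bash
python3 to.py 0.565 0.042 0.118; python3 - <<'E'
from plant import r
import cv2,numpy as np
o=[]
for n,(y,x) in(("top",(150,250)),("side",(130,280))):
    c=r.get_image(n)["color"][y:y+130,x:x+130]
    o.append(cv2.resize(cv2.convertScaleAbs(c,alpha=1.5,beta=10),(400,400),interpolation=cv2.INTER_CUBIC))
cv2.imwrite("pics/near.png",np.hstack(o))
E
```

```text
t 3.8667 pos [0.5959 0.0429 0.1201] toolx -0.83 F [0.07 0.3  0.11] gap 0.004
tool shift [-0.0309  0.0014  0.002 ] q [-0.09  0.62 -0.02  1.68  0.02  0.83 -1.71]
```

View pics/near.png

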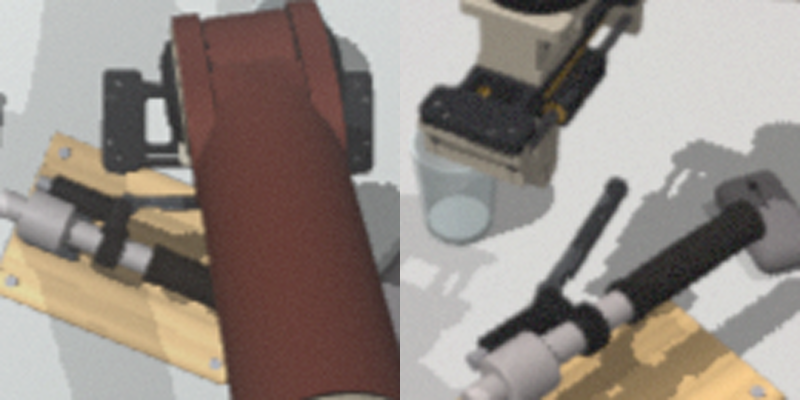

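The gripper stands off the blade's outer side with nothing in contact. The side crop shows the lever from about (555,290) to its ball at (617,187), with the gripper up-left of it. I'll approach in small steps and watch the force.

Emit:
jog_arm(commands=[{"translation": [-0.008,0,0],"yaw": 0,"gripper": 0},{"translation": [-0.008,0,0],"yaw": 0,"gripper": 0},{"translation": [0,0,0],"yaw": 0,"gripper": 0},{"translation": [0,0,0],"yaw": 0,"gripper": 0}])

```text
time: 4.3
ee_pos: [0.5784, 0.0433, 0.1194]
tool_rot: [-0.0, 1.0, -0.007, 0.0]
contact_force: [-0.8, -0.5, -0.5]
finger_gap: 0.004
grasp_force: 0.0
```

```bash
python3 to.py 0.565 0.042 0.118; python3 - <<'E'
from plant import r
import cv2,numpy as np
from h import *
d=r.get_image("side")
s=r.get_state()["ee_pos"]
print("tcp",proj(d,s),"tip",proj(d,s-[0,0,.017]),"pad",proj(d,[.5544,.040,.12]))
c=d["color"][120:260,270:420]
cv2.imwrite("pics/near2.png",cv2.resize(cv2.convertScaleAbs(c,alpha=1.5,beta=10),(600,560),interpolation=cv2.INTER_CUBIC))
E
```

```text
t 4.3 pos [0.5784 0.0433 0.1194] toolx -0.78 F [-0.84 -0.5  -0.45] gap 0.004
tool shift [-0.0133  0.0015  0.0014] q [-0.1   0.6  -0.03  1.73  0.02  0.81 -1.72]
tcp [332.11944895 195.68212456] tip [331.99441489 201.10237167] pad [343.02201445 198.21631542]
```

View pics/near2.png

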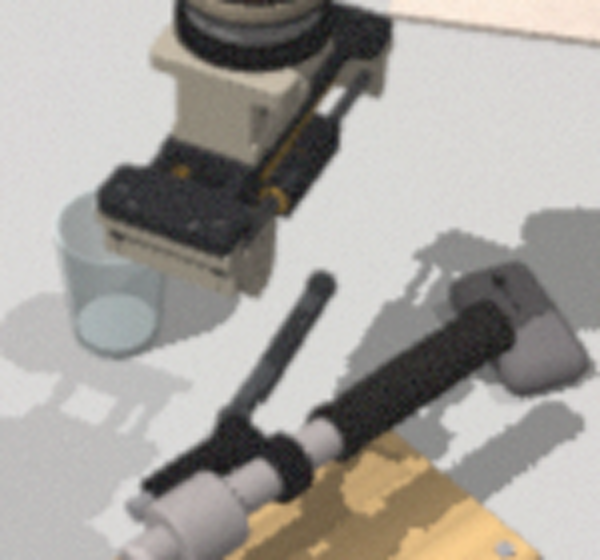

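```bash
python3 - <<'E'
from plant import r
from h import *
d=r.get_image("side");s=r.get_state()["ee_pos"]
for dx in(-.0375,.0375):
  for dy in(-.094,.094): print(dx,dy,(proj(d,s+[dx,dy,.063])-[270,120])*4)
E
```

```text
-0.0375 -0.094 [389.31454614 132.68843217]
-0.0375 0.094 [233.83207114 361.66094186]
0.0375 -0.094 [264.10215051  92.56127767]
0.0375 0.094 [ 97.53949951 310.53836754]
```

```bash
python3 - <<'E'
from plant import r
from h import *
d=r.get_image("side")
a=cv2.imread("pics/side0.png");t=np.array([.1985,-.618,.2037]);y=np.array([.306,-.952,0])
a=cv2.resize(a[0:90,540:640],None,fx=4,fy=4,interpolation=cv2.INTER_CUBIC)
b=cv2.resize(d["color"][130:220,280:380],None,fx=4,fy=4,interpolation=cv2.INTER_CUBIC)
def m(im,p,o,c): cv2.circle(im,tuple(((proj(d,p)-o)*4).astype(int).tolist()),3,c,-1)
for k in(-1,1):
  m(a,t+k*.0465*y-[0,0,.017],[540,0],(0,0,255));m(a,t+k*.094*y+[0,0,.063],[540,0],(0,255,0))
s=r.get_state()["ee_pos"]
m(b,s,[280,130],(0,0,255));m(b,s-[0,0,.017],[280,130],(0,255,0))
for q in(0.04,.12):m(b,np.array([.5544,q,.12]),[280,130],(255,0,0))
cv2.imwrite("pics/cmp.png",cv2.convertScaleAbs(np.hstack([a,b]),alpha=1.6,beta=20))
E
```

```text
(no output)
```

View pics/cmp.png

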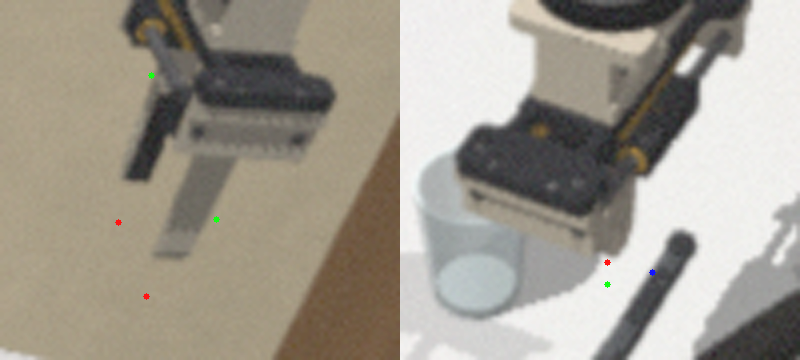

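In both side views, old and new, the fingertips appear about 35 mm higher than the nominal geometry (for the start pose, the drawn tips are about 10 px above my predicted marks). The blade mark agrees. A TCP height of about 0.087 m covers the blade with the fingers under either reading, and the body still clears 141 mm. I'll lower to that.

Emit:
jog_arm(commands=[{"translation": [0.002,0,0.011],"yaw": 0,"gripper": 0},{"translation": [0,0,0.011],"yaw": 0,"gripper": 0},{"translation": [0,0,0.011],"yaw": 0,"gripper": 0},{"translation": [0,0,0],"yaw": 0,"gripper": 0},{"translation": [0,0,0],"yaw": 0,"gripper": 0}])

```text
time: 4.87
ee_pos: [0.5799, 0.043, 0.0843]
tool_rot: [0.0, 1.0, -0.007, -0.002]
contact_force: [-0.3, 0.5, -0.2]
finger_gap: 0.006
grasp_force: 0.0
```

```bash
python3 to.py 0.565 0.042 0.087; python3 - <<'E'
from plant import r
from h import *
d=r.get_image("side");s=r.get_state()["ee_pos"]
b=cv2.resize(d["color"][130:220,280:380],None,fx=5,fy=5,interpolation=cv2.INTER_CUBIC)
t=d=r.get_image("top")["color"][150:240,260:360]
cv2.imwrite("pics/low.png",cv2.convertScaleAbs(np.hstack([b,cv2.resize(t,None,fx=3,fy=5)]),alpha=1.6,beta=20))
E
```

```text
t 4.8667 pos [0.5799 0.043  0.0843] toolx -0.79 F [-0.33  0.46 -0.23] gap 0.006
tool shift [-0.0149  0.0012 -0.0027] q [-0.1   0.65 -0.02  1.76  0.02  0.74 -1.72]
```

View pics/low.png

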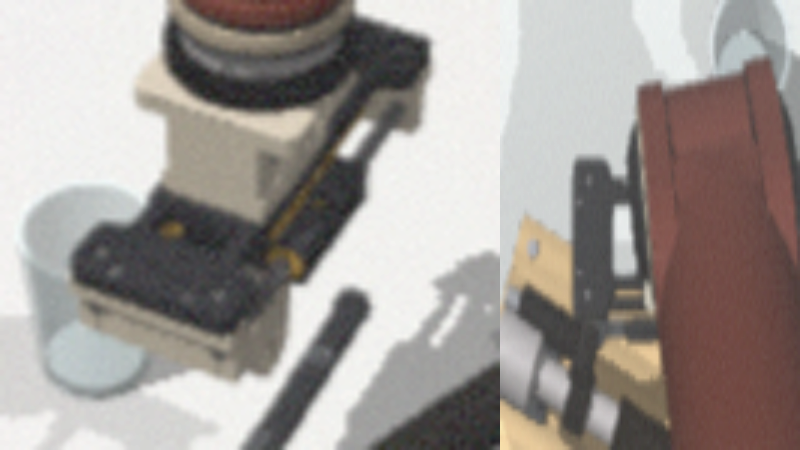

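The lever at (350,300)–(260,440) is untouched and the gripper body sits above-left of it, hiding the fingers. Now I'll creep in towards contact.

Emit:
jog_arm(commands=[{"translation": [-0.002,0,-0.003],"yaw": 0,"gripper": 0},{"translation": [-0.002,0,0],"yaw": 0,"gripper": 0},{"translation": [-0.002,0,0],"yaw": 0,"gripper": 0},{"translation": [-0.002,0,0],"yaw": 0,"gripper": 0},{"translation": [0,0,0],"yaw": 0,"gripper": 0},{"translation": [0,0,0],"yaw": 0,"gripper": 0}])

```text
time: 5.47
ee_pos: [0.5728, 0.0433, 0.0891]
tool_rot: [-0.0, 1.0, -0.007, 0.0]
contact_force: [-0.1, 0.4, 0.3]
finger_gap: 0.004
grasp_force: 0.0
```

Emit:
jog_arm(commands=[{"translation": [-0.003,0,0],"yaw": 0,"gripper": 0},{"translation": [-0.003,0,0],"yaw": 0,"gripper": 0},{"translation": [0,0,0],"yaw": 0,"gripper": 0},{"translation": [0,0,0],"yaw": 0,"gripper": 0},{"translation": [0,0,0],"yaw": 0,"gripper": 0}])

```text
time: 5.88
ee_pos: [0.567, 0.0434, 0.0889]
tool_rot: [-0.0, 1.0, -0.007, 0.0]
contact_force: [-0.8, -0.2, 0.4]
finger_gap: 0.005
grasp_force: 0.0
```

Emit:
jog_arm(commands=[{"translation": [-0.002,0,0],"yaw": 0,"gripper": 0},{"translation": [-0.002,0,0],"yaw": 0,"gripper": 0},{"translation": [0,0,0],"yaw": 0,"gripper": 0},{"translation": [0,0,0],"yaw": 0,"gripper": 0}])

```text
time: 6.22
ee_pos: [0.563, 0.0434, 0.089]
tool_rot: [-0.0, 1.0, -0.007, 0.0]
contact_force: [0.3, 0.4, -0.5]
finger_gap: 0.006
grasp_force: 0.2
```

Emit:
jog_arm(commands=[{"translation": [-0.002,0,0],"yaw": 1.5,"gripper": 0},{"translation": [-0.002,0,0],"yaw": 1.5,"gripper": 0},{"translation": [0,0,0],"yaw": 0,"gripper": 0},{"translation": [0,0,0],"yaw": 0,"gripper": 0}])

```text
time: 6.55
ee_pos: [0.5593, 0.043, 0.0891]
tool_rot: [0.0, 0.999, -0.033, 0.0]
contact_force: [0.3, -1.6, 0.4]
finger_gap: 0.01
grasp_force: 0.8
```

```bash
python3 to.py 0.55 0.043 0.089; python3 - <<'E'
from plant import r
from h import *
F=[r.get_state()["contact_force"]]
d=r.get_image("side");b=cv2.resize(d["color"][130:220,280:380],None,fx=5,fy=5,interpolation=cv2.INTER_CUBIC)
t=r.get_image("top")["color"][150:240,260:360]
cv2.imwrite("pics/con.png",cv2.convertScaleAbs(np.hstack([b,cv2.resize(t,None,fx=3,fy=5)]),alpha=1.6,beta=20))
for i in range(6):
    F.append(r.get_state()["contact_force"]);r.get_image("side")
print(np.round(F,1).tolist(),r.get_state()["time"])
E
```

```text
t 6.55 pos [0.5593 0.043  0.0891] toolx -3.82 F [ 0.32 -1.56  0.4 ] gap 0.01
tool shift [-0.0092  0.0006  0.0001] q [-0.11  0.62 -0.01  1.82  0.01  0.71 -1.76]
[[0.3, -1.6, 0.4], [1.3, -0.8, 0.5], [2.1, -1.2, 0.0], [2.1, -1.7, 1.1], [2.1, -1.3, 0.3], [0.7, -1.6, 0.4], [1.2, -0.3, 0.5]] 6.95
```

View pics/con.png

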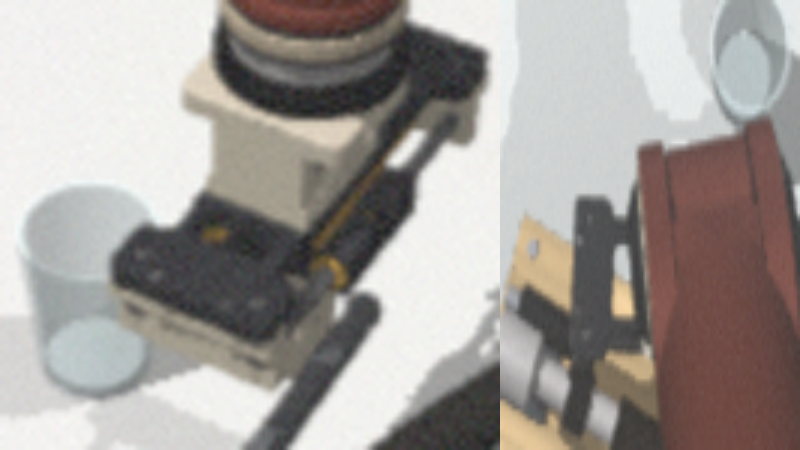

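The side crop shows the ball shifted from (350,300) to about (362,308), so the fingers are on the outer face and the lever has started to move. The force, about 1.5 N, agrees. I'll press on, turning with the lever.

Emit:
jog_arm(commands=[{"translation": [-0.004,0.0008,0],"yaw": 2.6,"gripper": 0},{"translation": [-0.004,0.001,0],"yaw": 2.6,"gripper": 0},{"translation": [-0.004,0.0015,0],"yaw": 2.6,"gripper": 0},{"translation": [0,0,0],"yaw": 0,"gripper": 0},{"translation": [0,0,0],"yaw": 0,"gripper": 0},{"translation": [0,0,0],"yaw": 0,"gripper": 0}])

```text
time: 7.45
ee_pos: [0.5475, 0.0425, 0.089]
tool_rot: [-0.001, 0.995, -0.1, 0.001]
contact_force: [4.0, 1.1, -0.4]
finger_gap: 0.006
grasp_force: 1.4
```

Emit:
jog_arm(commands=[{"translation": [-0.003,0.001,0],"yaw": 2.6,"gripper": 0},{"translation": [-0.003,0.001,0],"yaw": 2.6,"gripper": 0},{"translation": [0,0,0],"yaw": 0,"gripper": 0},{"translation": [0,0,0],"yaw": 0,"gripper": 0},{"translation": [0,0,0],"yaw": 0,"gripper": 0}])

```text
time: 7.87
ee_pos: [0.5414, 0.0417, 0.0892]
tool_rot: [-0.001, 0.989, -0.145, 0.001]
contact_force: [5.5, 1.6, -0.0]
finger_gap: 0.007
grasp_force: 1.8
```

```bash
python3 to.py 0.537 0.039 0.089
```

```text
t 7.8667 pos [0.5414 0.0417 0.0892] toolx -16.69 F [ 5.51  1.56 -0.01] gap 0.007
tool shift [-0.0034  0.0038  0.0002] q [-0.15  0.6   0.05  1.87 -0.05  0.68 -1.93]
```

Emit:
jog_arm(commands=[{"translation": [-0.0015,0,0],"yaw": 0,"gripper": 0},{"translation": [0,0,0],"yaw": 0,"gripper": 0},{"translation": [0,0,0],"yaw": 0,"gripper": 0}])

```text
time: 8.12
ee_pos: [0.5394, 0.0416, 0.0891]
tool_rot: [-0.0, 0.989, -0.146, 0.0]
contact_force: [3.9, 1.2, 0.5]
finger_gap: 0.007
grasp_force: 1.8
```

Emit:
jog_arm(commands=[{"translation": [-0.0015,0,0],"yaw": 0,"gripper": 0},{"translation": [0,0,0],"yaw": 0,"gripper": 0},{"translation": [0,0,0],"yaw": 0,"gripper": 0}])

```text
time: 8.37
ee_pos: [0.5378, 0.0418, 0.0891]
tool_rot: [-0.0, 0.989, -0.146, 0.0]
contact_force: [4.3, 2.2, 1.5]
finger_gap: 0.008
grasp_force: 1.9
```

Emit:
jog_arm(commands=[{"translation": [-0.0015,0,0],"yaw": 0,"gripper": 0},{"translation": [0,0,0],"yaw": 0,"gripper": 0},{"translation": [0,0,0],"yaw": 0,"gripper": 0}])

```text
time: 8.62
ee_pos: [0.537, 0.042, 0.0891]
tool_rot: [-0.0, 0.989, -0.146, 0.001]
contact_force: [5.7, 0.9, -0.2]
finger_gap: 0.001
grasp_force: 2.4
```

Emit:
jog_arm(commands=[{"translation": [-0.0015,0,0],"yaw": 0,"gripper": 0},{"translation": [0,0,0],"yaw": 0,"gripper": 0},{"translation": [0,0,0],"yaw": 0,"gripper": 0}])

```text
time: 8.87
ee_pos: [0.5362, 0.0421, 0.0891]
tool_rot: [-0.0, 0.989, -0.147, 0.002]
contact_force: [6.1, 2.0, -1.8]
finger_gap: 0.004
grasp_force: 2.9
```

Emit:
jog_arm(commands=[{"translation": [-0.0015,0,0],"yaw": 0,"gripper": 0},{"translation": [-0.001,0,0],"yaw": 0,"gripper": 0},{"translation": [0,0,0],"yaw": 0,"gripper": 0},{"translation": [0,0,0],"yaw": 0,"gripper": 0}])

```text
time: 9.2
ee_pos: [0.5362, 0.0422, 0.0892]
tool_rot: [-0.0, 0.989, -0.147, 0.004]
contact_force: [10.5, 0.4, -3.8]
finger_gap: 0.006
grasp_force: 4.6
```

```bash
cat > f.py <<'E'
from plant import r
import numpy as np
F=[]
for i in range(5):
    F.append(r.get_state()["contact_force"]);r.get_image("side")
s=r.get_state();print(np.mean(F,0).round(1),s["ee_pos"].round(4),s["time"],s["grasp_force"],s["wrist_torque"])
E
python3 f.py
```

```text
[ 9.7  0.4 -4.2] [0.5362 0.0421 0.0892] 9.45 4.627600590738439 [ 0.03423259 -2.12864067 -0.19792877]
```

Emit:
jog_arm(commands=[{"translation": [-0.001,0,0],"yaw": 0,"gripper": 0},{"translation": [-0.0005,0,0],"yaw": 0,"gripper": 0},{"translation": [0,0,0],"yaw": 0,"gripper": 0},{"translation": [0,0,0],"yaw": 0,"gripper": 0}])

```text
time: 9.78
ee_pos: [0.5361, 0.0422, 0.0893]
tool_rot: [-0.0, 0.989, -0.147, 0.006]
contact_force: [11.5, -0.5, -6.0]
finger_gap: 0.0
grasp_force: 5.7
```

```bash
python3 f.py; python3 - <<'E'
from plant import r
from h import *
d=r.get_image("side");b=cv2.resize(d["color"][130:230,280:380],None,fx=5,fy=5,interpolation=cv2.INTER_CUBIC)
t=r.get_image("top")["color"][150:250,260:360]
cv2.imwrite("pics/stop.png",cv2.convertScaleAbs(np.hstack([b,cv2.resize(t,None,fx=3,fy=5)]),alpha=1.6,beta=20))
E
```

```text
[11.4 -0.  -5.9] [0.5361 0.0422 0.0893] 10.0333 5.679041028488427 [-0.13998843 -2.59540983 -0.13328678]
```

View pics/stop.png

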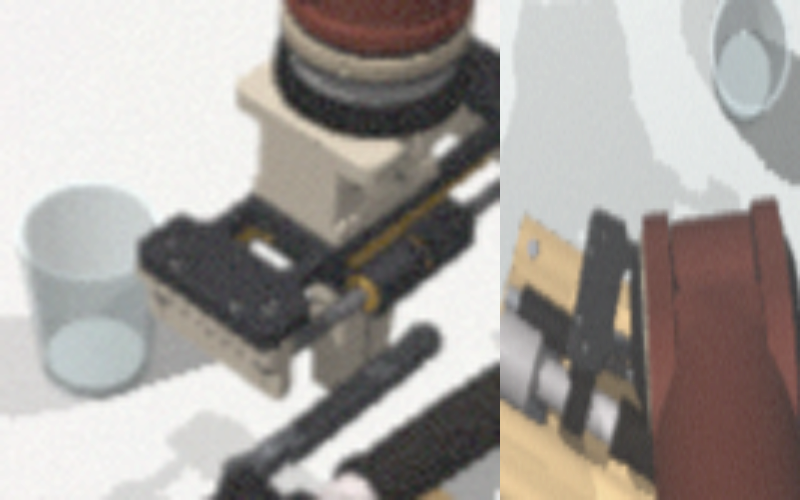

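The lever is against its stop: the ball is now at (428,338) in the side crop, the finger is on its outer face, and there is a clear gap to the grip. The force is about 11 N, within the 8–20 N range. I'll hold it there.

Emit:
jog_arm(commands=[{"translation": [-0.0005,0,0],"gripper": 0},{"translation": [0,0,0],"gripper": 0},{"translation": [0,0,0],"gripper": 0},{"translation": [0,0,0],"gripper": 0},{"translation": [0,0,0],"gripper": 0},{"translation": [0,0,0],"gripper": 0},{"translation": [0,0,0],"gripper": 0},{"translation": [0,0,0],"gripper": 0},{"translation": [0,0,0],"gripper": 0},{"translation": [0,0,0],"gripper": 0},{"translation": [0,0,0],"gripper": 0},{"translation": [0,0,0],"gripper": 0}])

```text
invalid input
```

```bash
python3 f.py;python3 f.py
```

```text
[12.  -0.6 -6. ] [0.5361 0.0422 0.0893] 10.3833 5.678639105753973 [-0.1547413  -2.54343113 -0.20375866]
[11.8 -0.4 -6.3] [0.5361 0.0421 0.0893] 10.6333 5.678648353787139 [-0.05654958 -2.5955837  -0.12274255]
```

Emit:
jog_arm(commands=[{"translation": [0,0,0],"yaw": 0,"gripper": 0},{"translation": [0,0,0],"yaw": 0,"gripper": 0},{"translation": [0,0,0],"yaw": 0,"gripper": 0},{"translation": [0,0,0],"yaw": 0,"gripper": 0},{"translation": [0,0,0],"yaw": 0,"gripper": 0},{"translation": [0,0,0],"yaw": 0,"gripper": 0},{"translation": [0,0,0],"yaw": 0,"gripper": 0},{"translation": [0,0,0],"yaw": 0,"gripper": 0},{"translation": [0,0,0],"yaw": 0,"gripper": 0},{"translation": [0,0,0],"yaw": 0,"gripper": 0}])

```text
time: 11.47
ee_pos: [0.5361, 0.0422, 0.0893]
tool_rot: [-0.0, 0.989, -0.147, 0.006]
contact_force: [12.6, 0.0, -6.1]
finger_gap: 0.007
grasp_force: 5.7
```

Emit:
jog_arm(commands=[{"translation": [0.004,0,0],"yaw": 0,"gripper": 0},{"translation": [0.005,0,0],"yaw": 0,"gripper": 0},{"translation": [0.004,-0.001,0],"yaw": -2.6,"gripper": 0},{"translation": [0.004,-0.001,0],"yaw": -2.6,"gripper": 0},{"translation": [0.004,-0.001,0],"yaw": -2.6,"gripper": 0},{"translation": [0.005,-0.001,0],"yaw": -2.6,"gripper": 0},{"translation": [0.005,-0.001,0],"yaw": -2.6,"gripper": 0},{"translation": [0.006,0,0],"yaw": -2.6,"gripper": 0},{"translation": [0.007,0,0],"yaw": 0,"gripper": 0},{"translation": [0.008,0,0],"yaw": 0,"gripper": 0},{"translation": [0.008,0,0],"yaw": 0,"gripper": 0},{"translation": [0,0,0],"yaw": 0,"gripper": 0}])

```text
time: 12.47
ee_pos: [0.5919, 0.0404, 0.0885]
tool_rot: [0.0, 1.0, -0.011, -0.0]
contact_force: [0.6, 0.9, 0.1]
finger_gap: 0.007
grasp_force: 0.0
```

```bash
python3 to.py 0.6 0.043 0.2
```

```text
t 12.4667 pos [0.5919 0.0404 0.0885] toolx -1.27 F [0.61 0.85 0.14] gap 0.007
tool shift [ 0.0081 -0.0027 -0.1115] q [-0.09  0.66 -0.02  1.72  0.02  0.76 -1.72]
```

Released. Now I'll go up and clear towards -y so the view is open.

Emit:
jog_arm(commands=[{"translation": [0,0,-0.03],"yaw": 0,"gripper": 0},{"translation": [0,0,-0.04],"yaw": 0,"gripper": 0},{"translation": [0,0,-0.04],"yaw": 0,"gripper": 0},{"translation": [0,0,-0.02],"yaw": 0,"gripper": 0},{"translation": [0,0.03,0],"yaw": 0,"gripper": 0},{"translation": [0,0.035,0],"yaw": 0,"gripper": 0},{"translation": [0,0.035,0],"yaw": 0,"gripper": 0},{"translation": [0,0.035,0],"yaw": 0,"gripper": 0},{"translation": [0,0.035,0],"yaw": 0,"gripper": 0},{"translation": [0,0.03,0],"yaw": 0,"gripper": 0},{"translation": [0,0,0],"yaw": 0,"gripper": 0},{"translation": [0,0,0],"yaw": 0,"gripper": 0}])

```text
time: 13.47
ee_pos: [0.5854, -0.1619, 0.2184]
tool_rot: [0.0, 1.0, -0.013, -0.001]
contact_force: [-0.4, -0.2, -0.4]
finger_gap: 0.006
grasp_force: 0.0
```

```bash
python3 to.py 0.6 0.043 0.2; python3 - <<'E'
from plant import r
from h import *
d=r.get_image("top")
cv2.imwrite("pics/end.png",cv2.resize(cv2.convertScaleAbs(d["color"][140:285,235:410],alpha=1.5,beta=10),None,fx=4,fy=4,interpolation=cv2.INTER_CUBIC))
E
```

```text
t 13.4667 pos [ 0.5854 -0.1619  0.2184] toolx -1.52 F [-0.44 -0.24 -0.44] gap 0.006
tool shift [ 0.0092 -0.2052  0.0182] q [ 0.23  0.54 -0.    1.53  0.    1.07 -1.37]
```

View pics/end.png

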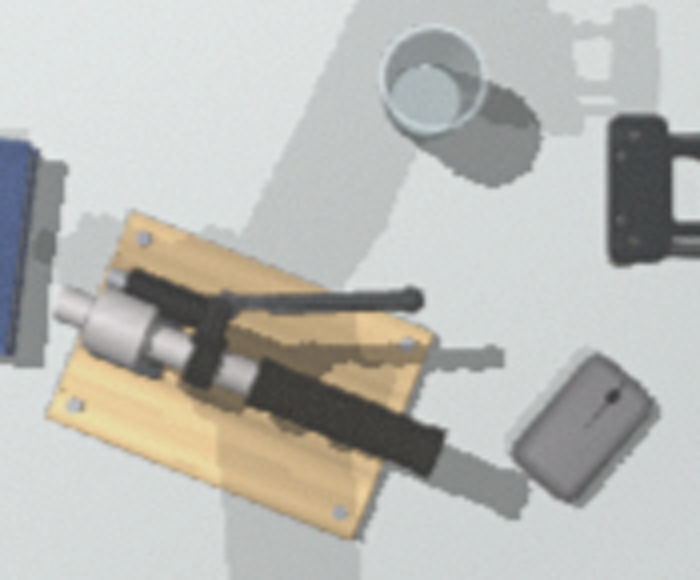

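The lever is fully back out with its ball at (412,299), as at the start. The tumbler (433,80), mouse (585,428) and book haven't moved, and the arm is clear.

```bash
python3 -c "
from plant import r
print(r.sign_off())"
```

```text
the job is handed in; nothing more can be done
None
```

I pressed the brake lever to its stop with the outside of the closed fingers and held it there at about 10–12 N for over two seconds; it stopped short of the bar, sprang fully back out, the tumbler, mouse and book did not move, and the job was handed in at about 13.5 s with the arm clear.

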